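# Find the concealed catch of the onion bin and press it

## Task

The oak tilt-out onion bin on the counter has no handle: its catch is a flush oak tile hidden somewhere along the inset panel in its top. Feel across the panel with the closed fingertips until you find the tile that gives, press it fully home so that the front flap springs out, and then come away clear. Let the flap open by itself without touching it, and do not pick up or shift any of the jars and other things standing about.

Things in the scene. Friction and masses are not known exactly. Their poses are not given: they have to be found in the camera images.
- onion_bin: oak tilt-out bin, a closed box standing fixed on the counter, 220 mm deep (its x) by 400 mm wide (its y) by 130 mm high; its front (-x side) faces the robot more or less. Origin at the centre of its underside, z up. A glass spice jar stands on the rear left (+x, +y) corner of its top
- panel (a point): centre of the inset panel's face on the bin's top, 126 mm above the counter; axes as the bin's. The panel is flat rigid oak, 90 (x) by 180 mm (y), sunk 4 mm in a darker oak frame. The catch tile's centre is on its long centre line (x = 0), anywhere in y from -50 to +50 mm of this point; where is not given, it must be felt or seen
- catch (a joint): travel of the catch tile straight down, m: 0 at rest, 0.006 home. An oak square of 47 mm, square to the panel, in a 50 mm square hole with a thin dark seam; its face is 2 mm below the panel's face at rest, 8 mm when home. It resists with about 4 to 5 N all the way to a firm stop, does not spring back, and drives the flap out (0.3 rad when home)
- bin_flap: the bin's front flap, a plain oak board of 392 mm (y) by 116 mm (z) by 8 mm over the whole front (-x side) of the bin, hinged at its lower edge; origin on the hinge at mid-width, 12 mm above the counter. Upright when shut; its z axis leans towards -x as the catch goes in, the top edge coming out about 32 mm
- honey_pot_mid (a point): ochre honey pot with a white lid, 96 mm in diameter, 115 mm high, on the lazy susan (a pale oak turntable 260 mm in diameter, 30 mm high, free to turn, to the right of the bin); point at its centre, half-way up. Leave alone
- grater_mid (a point): steel nutmeg grater with a dark wood grip, 34 by 24 mm, 125 mm high, standing on the lazy susan; point half-way up. Leave alone
- green_peg_mid (a point): green plastic peg, 30 mm wide at the top, 70 mm high, standing on the lazy susan; point half-way up. Leave alone
- spice_jar_mid (a point): empty glass spice jar, open at the top, 42 mm in diameter, 70 mm high, standing on the rear left corner of the bin's top; point half-way up. Leave alone
- jam_jar_mid (a point): amber jam jar with a red cap, 72 mm in diameter, 100 mm high, on the counter to the left; point half-way up. Leave alone
- mug_mid (a point): blue mug, 80 mm in diameter with a handle, 90 mm high, on the counter to the left; point half-way up. Leave alone

How it is judged:
By the outcome, as a careful person would: the job done as asked, in the order asked, and still so for the second after the job is handed in, with the robot touching nothing.
It also fails if it takes over 42 s, if anything falls off the work surface, if the arm or the gripper's body presses on something with over 40 N, if the wrist force passes 120 N, or if a joint passes its speed limit or range.

## Robot

A 6-joint arm with a two-finger parallel gripper is mounted at the origin on the work surface. World frame = base frame: x ahead of the robot, y to its left, z up, the work surface at z = 0. Lengths are in m, angles in degrees, forces in N, time in s.
With the tool pointing down it reaches from about 0.25 to 0.775 m from the base axis. Payload 8.9 kg.
Tool frame: the origin (TCP) lies between the finger pads; the fingertips stand 11 mm ahead of it and the grasp point (between the pads) lies 8 mm behind it; z points along the fingers, y is the line along which they close (so a half turn about z gives the same grasp; the last joint's range is limited). The gripper opens to 85 mm and grips with 20 to 120 N. Pads are 22 mm wide; open, the fingers measure 114 mm over their backs; the gripper's body (76 mm by 85 mm) begins 54 mm behind the grasp point. The pads swing forward as they close: fully open they stand 13 mm farther back than shut.
Start: joints at [-73.184, 16.656, -8.789, 64.555, 0, 82.019], TCP at [0.22, -0.477, 0.242] pointing down, gripper open.
Joint ranges: [-144.48, 144.48], [-52.06, 99.96], [-74.48, 78.29], [-112.23, 115.85], [-86.99, 84.42], [-180, 180]. Speed limits (degrees/s): [127.2, 127.2, 159.86, 180, 180, 180].

## Interface

Orientations are given as [roll, pitch, yaw] about the fixed x, y, z axes, in that order (R = Rz(yaw) Ry(pitch) Rx(roll)).
In Python, from rig import observe, camera, camera_model, order, models gives the robot as it stands.
- The arm moves only by the tool arm_command, never from a script. Its argument "increments" is text: rows parted by semicolons, each of 7 numbers parted by spaces: the opening, from -1 (shut) to 1 (fully open), then the shift along the tool's x, y, z in m, then the turn, a rotation vector about the tool's x, y, z in rad. A call has 1 to 10 rows; each row shifts and turns the commanded pose from where the row before left it, along the tool's axes as they then stand; what a row does not reach is not made up. A row lasts 1/10 s, in which the tool goes at most 50 mm and 8.59 degrees, less where a joint would pass 70% of its speed; a pose out of reach is approached as far as the arm can. A call with a gripper value outside its range is refused whole. The fingers move at their own pace and stop on an object; "newtons" is the grip in N (left out, the last holds). Time passes only in rows, so rows that do not move let the fingers close. It gives the time, the measured TCP pose, the force, the opening and the grip force at its end, in the units of the state.
- observe(): the state, without advancing time (a new reading comes with each control period).
- camera(name): name is "side" or "top" or "wrist"; returns (picture, depth): 384x512x3 uint8, blue, green, red; 384x512 float32, m along the optical axis (not along the pixel's ray), 0 where there is no reading.
- camera_model(name): a dict with "K" (3x3 intrinsics, pixels), "k1" (the pictures are not rectified: a ray, as slopes to the right and down, at radius r is drawn at 1 + k1 r^2 times it, then the intrinsics apply), "R" (3x3) and "t" (3): a world point X has camera coordinates R X + t; the wrist camera has in their place "mount" (4x4, takes a point from camera to tool coordinates, whose origin is the TCP and whose axes are the flange's). Camera axes: x right, y down, z forward; pixel columns grow to the right and rows downward; lengths in m; the calibration is good to about 2 mm. A picture is of the moment at which its call begins: read the wrist's pose just before it. camera_model takes no time and is no camera call.
- order.job_done(): hands the job in; it is judged then, once.
Trained networks look in the newest picture that a camera, given by its name, has taken for a name from the list of things; names that differ only in an ending like _2 or _b are one class to them, and where a whole thing is asked for, a point or a joint stands for the part that bears it (a point fixed in the world has none). Each returns a list of dicts, best first, with "confidence" (0 to 1); they miss things now and then, are a little off and sometimes report something else, mostly with a low value. They report only what shows in the picture. A call takes as long as a camera call.
- models.trace(camera, label): "pixels" (384x512 bool, what is visible of it) and "bbox" ([centre column, centre row, width, height] in pixels, round what is visible of it).
The state is a dict: "t": time; "joint_positions": joint angles; "joint_velocities": joint speeds; "tau": joint torques, N m; "tcp_pos": TCP position; "orientation": TCP orientation; "ft_force": force on the tool from outside, world axes, zero at the start; "ft_torque": the same for the moment, N m; "opening": finger opening in m; "finger_force": force on a finger pad.
Only numpy, scipy, OpenCV 4.12 (cv2) and the standard library are available. Lean on these libraries where they do the work, as an engineer would, in place of code of your own. Each camera call takes 0.05 s, during which the arm holds its last target. There are 200 camera calls.

## Working session

There is one attempt and no reset: what is moved stays moved. The work goes in short steps, Python scripts to look and compute and a tool call to move; the robot and the scene stay as the last step left them, time stands still between calls to the robot, and variables do not carry over. Pictures are saved under pics/ and viewed, at most 10 in all, crops included, and the job is handed in when it is done.

Besides the shell and the picture viewer there is one more tool, called after "Request:" as a command line: name --argument value ..., lists and objects as JSON in quotes. arm_command: Moves the arm, as the interface text tells. Its arguments: {"type":"object","properties":{"increments":{"type":"string"},"newtons":{"type":"number"}},"required":["increments"]}

```bash
mkdir -p pics; cat > h.py <<'E'
import numpy as np, cv2
from rig import observe, camera, camera_model, order, models
from scipy.spatial.transform import Rotation as Ro
def pts(name, uv, d):
    m=camera_model(name); uv=np.asarray(uv,float).reshape(-1,1,2)
    n=cv2.undistortPoints(uv,np.array(m["K"],float),np.array([m["k1"],0,0,0.]))[:,0]
    c=np.c_[n,np.ones(len(n))]*np.asarray(d,float).reshape(-1,1)
    return m,c
def world(name,uv,d,o=None):
    m,c=pts(name,uv,d)
    if name!="wrist": return (c-np.array(m["t"]))@np.array(m["R"])
    M=np.array(m["mount"]); c=c@M[:3,:3].T+M[:3,3]
    return c@Ro.from_euler("xyz",o["orientation"],degrees=True).as_matrix().T+o["tcp_pos"]
def cloud(name,d,o=None):
    v,u=np.nonzero(d>0); return world(name,np.c_[u,v],d[v,u],o),u,v
E
python3 - <<'E'
from h import *
print(observe())
a,da=camera("top"); b,db=camera("side")
np.savez("s.npz",a=a,da=da,b=b,db=db)
cv2.imwrite("pics/top.png",a); cv2.imwrite("pics/side.png",b)
for c,d in(("top",da),("side",db)):
  for l in ["onion_bin","panel","catch","bin_flap","spice_jar_mid","honey_pot_mid","grater_mid","jam_jar_mid","mug_mid"]:
    r=models.trace(c,l)
    if r:
      p=r[0]["pixels"]&(d>0); v,u=np.nonzero(p); w=world(c,np.c_[u,v],d[v,u])
      print(c,l,round(r[0]["confidence"],2),np.round(r[0]["bbox"]),np.round(np.median(w,0),3),np.round(w.max(0),3))
E
```

```text
{'t': 0.0, 'joint_positions': array([-7.31852386e+01,  1.66880873e+01, -8.83428597e+00,  6.45556151e+01,
        1.32316820e-03,  8.20182470e+01]), 'joint_velocities': array([-0.04104403,  0.10466945, -0.11389314,  0.0380509 , -0.01139761,
        0.0521988 ]), 'tau': array([-1.72888540e-03, -5.37137854e+01,  3.31376088e+01,  1.58016686e-02,
       -3.35536124e-04,  7.72651958e-06]), 'tcp_pos': array([ 0.22005558, -0.47614985,  0.24171899]), 'orientation': array([-1.79922951e+02, -1.21396340e-02,  2.47965054e+01]), 'ft_force': array([ 0.20363277,  0.75306893, -0.92376344]), 'ft_torque': array([0.03734634, 0.01965053, 0.01085588]), 'finger_force': 0.0, 'opening': 0.08508271095535715}
top onion_bin 0.75 [242. 176. 119.  75.] [0.557 0.043 0.131] [0.732 0.277 0.206]
top panel 0.58 [241. 178. 112.  72.] [0.557 0.044 0.131] [0.717 0.247 0.144]
top catch 0.63 [235. 172.  12.  10.] [0.581 0.073 0.125] [0.608 0.097 0.133]
top bin_flap 0.9 [240. 207. 105.  11.] [0.463 0.024 0.108] [0.478 0.244 0.129]
top spice_jar_mid 0.52 [193. 147.  14.  15.] [0.669 0.218 0.171] [0.69  0.236 0.206]
top honey
[... 308 characters left out ...]
 [0.767 0.509 0.136]
side panel 0.86 [278. 211.  81.  93.] [ 0.564 -0.111  0.129] [0.772 0.391 0.136]
side catch 0.66 [284. 316.  34.  46.] [ 0.494 -0.465  0.113] [ 0.568 -0.339  0.148]
side bin_flap 0.93 [244. 214.  15.  83.] [ 0.464 -0.024  0.094] [0.477 0.243 0.124]
side spice_jar_mid 0.72 [287. 154.  12.  21.] [0.666 0.204 0.172] [0.777 0.596 0.203]
side honey_pot_mid 0.84 [284. 316.  40.  45.] [ 0.494 -0.465  0.113] [ 0.546 -0.322  0.148]
side grater_mid 0.97 [317. 286.  20.  43.] [ 0.598 -0.401  0.089] [ 0.68  -0.225  0.158]
side jam_jar_mid 0.83 [254. 156.  19.  19.] [0.581 0.469 0.069] [0.619 0.521 0.105]
side mug_mid 0.69 [219. 160.  18.  26.] [0.412 0.463 0.058] [0.453 0.537 0.094]
```

View pics/top.png

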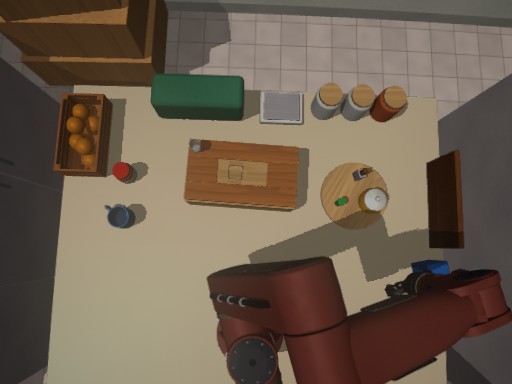

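View pics/side.png

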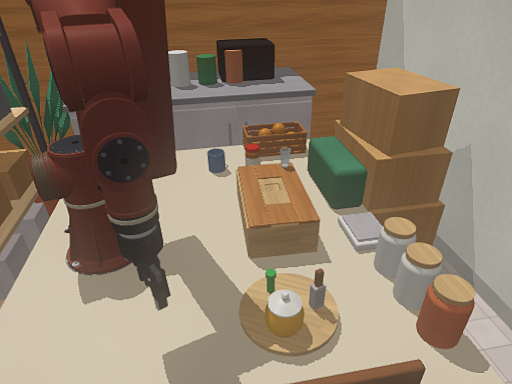

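The top view shows the bin at about (242,176), the pale panel at columns 218-267 and a square seam near (235,172). The side view agrees. Next I'll fit the bin's yaw and enlarge the panel.

```bash
python3 - <<'E'
from h import *
s=np.load("s.npz")
w,u,v=cloud("top",s["da"])
k=(abs(w[:,2]-.130)<.012)&(w[:,0]>.42)&(w[:,0]<.76)&(abs(w[:,1]-.02)<.3)
r=cv2.minAreaRect((w[k][:,:2]*1000).astype(np.float32)); print(r, cv2.boxPoints(r).round())
m=camera_model("top")
# rectified map of the plane z=.126 at 1mm/px*2
xs=np.linspace(.70,.42,560);ys=np.linspace(.20,-.16,720)
Y,X=np.meshgrid(ys,xs); P=np.stack([X,Y,np.full_like(X,.126)],-1).reshape(-1,3)
R=np.array(m["R"]);t=np.array(m["t"],float)
px,_=cv2.projectPoints(P,R,t,np.array(m["K"],float),np.array([m["k1"],0,0,0.]))
px=px.reshape(560,720,2).astype(np.float32)
a=cv2.remap(s["a"],px[...,0],px[...,1],cv2.INTER_CUBIC)
cv2.imwrite("pics/rect.png",a)
E
```

```text
((577.0003662109375, 48.56097412109375), (401.3621826171875, 229.88848876953125), 87.43567657470703) [[ 453. -147.]
 [ 683. -157.]
 [ 701.  244.]
 [ 471.  254.]]
```

View pics/rect.png

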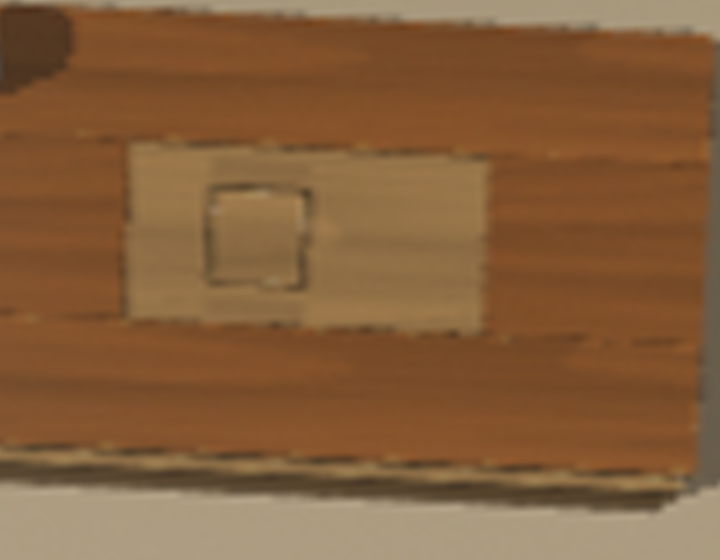

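Only one seamed tile shows. It is centred at pixel (258,237), about (0.581, 0.071), which is 25 mm towards +y from the panel centre at (0.581, 0.046). The bin's yaw is about -2.5°. I'll close the fingers and go above the tile.

Request:
arm_command --increments "-1 0.014 -0.009 0 0 0 0; -1 0.028 -0.017 0 0 0 0; -1 0.028 -0.017 0 0 0 0; -1 0.028 -0.017 0 0 0 0; -1 0.028 -0.017 0 0 0 0; -1 0.028 -0.017 0 0 0 0; -1 0.028 -0.017 0 0 0 0; -1 0.028 -0.017 0 0 0 0; -1 0.028 -0.017 0 0 0 0; -1 0.028 -0.017 0 0 0 0" --newtons 30

```text
t: 2.0
tcp_pos: [0.3942, -0.2159, 0.2424]
orientation: [180.0, -0.0, 24.8]
ft_force: [0.9, -0.4, 0.2]
opening: 0.0001
finger_force: 0.0
```

Request:
arm_command --increments "-1 0.028 -0.017 0 0 0 0; -1 0.028 -0.017 0 0 0 0; -1 0.028 -0.017 0 0 0 0; -1 0.028 -0.017 0 0 0 0; -1 0 0 0 0 0 0.119; -1 0 0 0 0 0 0.119; -1 0 0 0 0 0 0.119; -1 0 0 0 0 0 0.119; -1 0 0 0 0 0 0; -1 0 0 0 0 0 0"

```text
t: 3.0
tcp_pos: [0.4666, -0.1087, 0.2423]
orientation: [-180.0, 0.0, -2.3]
ft_force: [0.4, -0.2, -0.1]
opening: 0.0001
finger_force: 0.0
```

Request:
arm_command --increments "-1 0.0178 -0.0307 0 0 0 0; -1 0.0178 -0.0307 0 0 0 0; -1 0.0178 -0.0307 0 0 0 0; -1 0.0178 -0.0307 0 0 0 0; -1 0.0178 -0.0307 0 0 0 0; -1 0.0178 -0.0307 0 0 0 0; -1 0 0 0 0 0 0; -1 0 0 0 0 0 0; -1 0 0 0 0 0 0"

```text
t: 3.9
tcp_pos: [0.5806, 0.0592, 0.2423]
orientation: [-179.5, 0.0, -1.5]
ft_force: [-0.1, -0.1, 0.0]
opening: 0.0001
finger_force: 0.0
```

```bash
python3 - <<'E'
from h import *
o=observe(); a,d=camera("wrist"); cv2.imwrite("pics/w1.png",a); np.savez("w.npz",a=a,d=d)
print(o["tcp_pos"],o["orientation"],o["ft_force"])
for l in ["catch","panel"]:
  for r in models.trace("wrist",l)[:2]:
    v,u=np.nonzero(r["pixels"]&(d>0)); w=world("wrist",np.c_[u,v],d[v,u],o)
    print(l,r["confidence"],np.round(r["bbox"]),np.percentile(w,[2,50,98],axis=0).round(4).tolist())
E
```

```text
[0.58060735 0.05924504 0.242269  ] [-1.79508466e+02  3.60676635e-02 -1.48213828e+00] [-0.13877209 -0.06012112  0.04939368]
catch 0.75 [239. 185.  48.  50.] [[0.5604, 0.0491, 0.123], [0.5842, 0.0716, 0.1247], [0.6061, 0.0938, 0.1261]]
panel 0.76 [268. 174. 464. 224.] [[0.4808, -0.1461, 0.1291], [0.6199, 0.0314, 0.1307], [0.6914, 0.2393, 0.1321]]
```

View pics/w1.png

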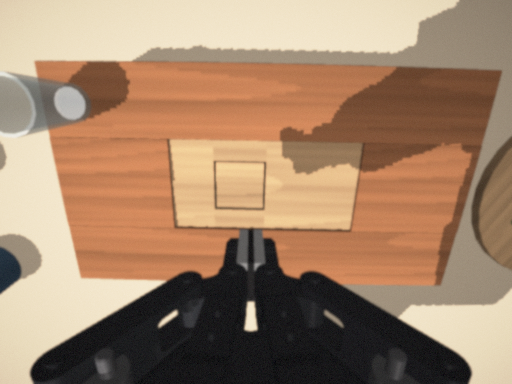

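The wrist view confirms the tile at (239,185), centred on (0.583, 0.072) at z 0.124, 2 mm below the panel. I'll centre over it and descend.

Request:
arm_command --increments "-1 0.002 -0.0125 0 0 0 0; -1 0 0 0.02 0 0 0; -1 0 0 0.025 0 0 0; -1 0 0 0.025 0 0 0; -1 0 0 0.02 0 0 0; -1 0 0 0.01 0 0 0; -1 0 0 0 0 0 0; -1 0 0 0 0 0 0"

```text
t: 4.85
tcp_pos: [0.584, 0.0676, 0.1432]
orientation: [-179.2, -0.0, -0.9]
ft_force: [0.5, 1.0, 0.6]
opening: 0.0001
finger_force: 0.0
```

Request:
arm_command --increments "-1 0 0 0.002 0 0 0; -1 0 0 0.002 0 0 0; -1 0 0 0.002 0 0 0; -1 0 0 0 0 0 0; -1 0 0 0 0 0 0"

```text
t: 5.35
tcp_pos: [0.5835, 0.0677, 0.1365]
orientation: [-179.2, 0.0, -0.9]
ft_force: [-0.1, -0.0, 0.3]
opening: -0.0001
finger_force: 0.0
```

Request:
arm_command --increments "-1 0 -0.003 0 0 0 0; -1 0 0 0.001 0 0 0; -1 0 0 0.001 0 0 0; -1 0 0 0.001 0 0 0; -1 0 0 0.001 0 0 0; -1 0 0 0 0 0 0; -1 0 0 0 0 0 0"

```text
t: 6.05
tcp_pos: [0.5836, 0.0694, 0.1325]
orientation: [-179.1, -0.0, -0.8]
ft_force: [-0.1, -0.1, 1.9]
opening: -0.0002
finger_force: 0.7
```

Request:
arm_command --increments "-1 0 0 0.001 0 0 0; -1 0 0 0.001 0 0 0; -1 0 0 0 0 0 0; -1 0 0 0 0 0 0"

```text
t: 6.45
tcp_pos: [0.5835, 0.0693, 0.1303]
orientation: [-179.1, 0.0, -0.8]
ft_force: [0.2, 0.4, 0.7]
opening: -0.0003
finger_force: 0.5
```

Request:
arm_command --increments "-1 0 0 0.001 0 0 0; -1 0 0 0.001 0 0 0; -1 0 0 0 0 0 0"

```text
t: 6.75
tcp_pos: [0.5836, 0.0693, 0.129]
orientation: [-179.1, -0.0, -0.8]
ft_force: [-2.1, -0.1, 8.7]
opening: -0.0003
finger_force: 4.2
```

Request:
arm_command --increments "-1 0 0 0.001 0 0 0; -1 0 0 0.001 0 0 0; -1 0 0 0 0 0 0"

```text
t: 7.05
tcp_pos: [0.5836, 0.0693, 0.1288]
orientation: [-179.1, -0.1, -0.8]
ft_force: [-8.1, -0.1, 26.6]
opening: -0.0
finger_force: 13.3
```

```bash
python3 - <<'E'
from h import *
b,d=camera("side"); cv2.imwrite("pics/side2.png",cv2.resize(b[150:270,200:350],None,fx=4,fy=4,interpolation=cv2.INTER_CUBIC))
for r in models.trace("side","bin_flap")[:1]:
    v,u=np.nonzero(r["pixels"]&(d>0)); w=world("side",np.c_[u,v],d[v,u])
    print(r["confidence"],r["bbox"]); k=w[:,2]>.1; print(np.percentile(w[k],[5,50,95],axis=0).round(3)); k=w[:,2]<.05; print(k.sum())
E
```

```text
0.8 [237.8, 211.3, 23.6, 75.2]
[[ 0.429 -0.139  0.102]
 [ 0.438 -0.006  0.114]
 [ 0.45   0.212  0.117]]
127
```

View pics/side2.png

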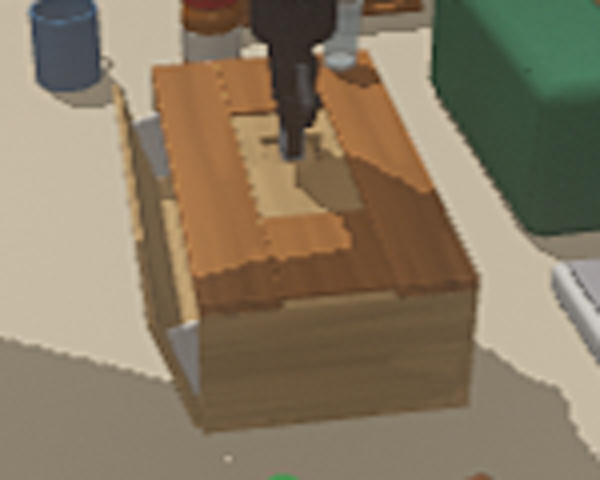

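The flap at the left of the crop (from (115,85) to (200,430)) has sprung out by about 30 mm at its top edge, and the fingertips are on the sunk tile at (290,150). I'll come straight up and away.

Request:
arm_command --increments "-1 0 0 -0.004 0 0 0; -1 0 0 -0.01 0 0 0; -1 0 0 -0.02 0 0 0; -1 0 0 -0.025 0 0 0; -1 0 0 -0.025 0 0 0; -1 0 0 -0.025 0 0 0; -1 0 0 -0.015 0 0 0; -1 0 0 0 0 0 0; -1 0 0 0 0 0 0; -1 0 0 0 0 0 0"

```text
t: 8.15
tcp_pos: [0.5829, 0.0675, 0.2492]
orientation: [-179.1, 0.1, -0.8]
ft_force: [-0.2, 0.2, 0.5]
opening: 0.0002
finger_force: 0.0
```

```bash
python3 - <<'E'
from h import *
o=observe(); a,d=camera("wrist"); print(o["tcp_pos"],o["ft_force"])
for r in models.trace("wrist","catch")[:1]:
    v,u=np.nonzero(r["pixels"]&(d>0)); w=world("wrist",np.c_[u,v],d[v,u],o); print(r["confidence"],np.percentile(w,[10,50,90],axis=0).round(4))
b,d=camera("side")
for r in models.trace("side","bin_flap")[:1]:
    v,u=np.nonzero(r["pixels"]&(d>0)); w=world("side",np.c_[u,v],d[v,u]); k=w[:,2]>.1
    print(r["confidence"],r["bbox"],np.percentile(w[k],[5,50,95],axis=0).round(3))
E
```

```text
[0.58285985 0.06745745 0.24920637] [-0.15406719  0.15173553  0.51966284]
0.92 [[0.5644 0.052  0.1178]
 [0.5839 0.0713 0.1187]
 [0.6018 0.0901 0.1196]]
0.41 [286.7, 154.7, 13.6, 24.3] [[0.65  0.196 0.134]
 [0.665 0.203 0.175]
 [0.682 0.233 0.201]]
```

The tile sank from z 0.1247 to 0.1187, the full 6 mm. The last flap trace picked up the spice jar at low confidence, but the earlier view already showed the flap out.

```bash
python3 -c "
from rig import order
print(order.job_done())"
```

```text
the job is handed in; nothing more can be done
None
```

I found the catch tile by camera, 25 mm to the left of the panel's centre, instead of feeling for it, and pressed it the full 6 mm home. The flap sprang out untouched, the arm came up clear without going near the jars, and I handed the job in after about 8 s.

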